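Hang the record holder on the slotted stand and slot in its board

ROBOT

A 6-joint arm with a two-finger parallel gripper is mounted at the origin on the work surface. World frame = base frame: x ahead of the robot, y to its left, z up, the work surface at z = 0. Lengths are in mm, angles in rad, forces in N, time in s.
With the tool pointing down it reaches from about 400 to 925 mm from the base axis. Payload 12.5 kg.
Tool frame: the origin (TCP) lies on the front face of the gripper's body, between the roots of the fingers; the fingertips stand 78 mm ahead of it and the grasp point (between the pads) lies 59 mm ahead of it (env.nose_length is the distance from the TCP to the fingertips, in mm); z points along the fingers, y is the line along which they close (so a half turn about z gives the same grasp; the last joint's range is limited). The gripper opens to 95 mm and grips with 3 to 60 N. Pads are 20 mm wide; open, the fingers measure 119 mm over their backs; the gripper's body (75 mm by 180 mm) begins 59 mm behind the grasp point.
Start: joints at [1.194, 0.491, 1.559, -0, 1.092, -0.106], TCP at [167.169, 602.24, 292.261] pointing down, gripper open.
Joint ranges: [-3.1, 3.1], [-0.84, 2.19], [0.05, 2.79], [-1.13, 4.28], [0.06, 2.93], [-2.69, 2.69]. Speed limits (rad/s): [2.22, 2.22, 2.79, 3.14, 3.14, 3.14].

INTERFACE

Orientations are given as [roll, pitch, yaw] about the fixed x, y, z axes, in that order (R = Rz(yaw) Ry(pitch) Rx(roll)).
In Python, from cell import env gives the robot as it stands.
- The arm moves only by the tool jog_arm, never from a script. Its argument "motion" is a list of rows, each a list of 7 numbers: the turn, a rotation vector about the tool's x, y, z in degrees, then the shift along the tool's x, y, z in mm, then the finger opening in mm, from 0 to 95.1. In form: [[wx, wy, wz, x, y, z, hand], ...]. A call has 1 to 10 rows; each row shifts and turns the commanded pose from where the row before left it, along the tool's axes as they then stand; what a row does not reach is not made up. A row lasts 1/8 s, in which the tool goes at most 62.5 mm and 10.7 degrees, less where a joint would pass 70% of its speed; a pose out of reach is approached as far as the arm can. A call is refused whole if a number of a shift passes 62.5 or a number of a turn 10.7, either way. A call with a gripper value outside its range is refused whole. The fingers move at their own pace and stop on an object; the grip force is fixed at half the most. Time passes only in rows, so rows that do not move let the fingers close. It gives the time, the measured TCP pose, the force, the opening and the grip force at its end, in the units of the state.
- env.state(): the state, without advancing time (a new reading comes with each control period).
- env.read_camera(name): name is "scene" or "top" or "wrist"; returns a dict with "color" (480x640x3 uint8, red, green, blue), "z_map" (480x640 float32, mm along the optical axis (not along the pixel's ray), 0 where there is no reading), "camera_matrix" (3x3 intrinsics, pixels), "world_to_cam" (4x4, takes a point from world to camera coordinates). Camera axes: x right, y up, looking along -z (the intrinsics and any distortion apply to the point x, -y, -z); pixel columns grow to the right and rows downward; lengths in mm; the calibration is good to about 2 mm. A picture is of the moment at which its call begins.
- env.job_done(): hands the job in; it is judged then, once.
Trained networks look in the newest picture that a camera, given by its name, has taken for a name from the list of things; names that differ only in an ending like _2 or _b are one class to them, and where a whole thing is asked for, a point or a joint stands for the part that bears it (a point fixed in the world has none). Each returns a list of dicts, best first, with "score" (0 to 1); they miss things now and then, are a little off and sometimes report something else, mostly with a low value. They report only what shows in the picture. A call takes as long as a camera call. They do not tell look-alikes from the thing itself.
- env.recognise(camera, thing): "location" ([column, row] in pixels, amid what is visible of it).
The state is a dict: "t": time; "joints": joint angles; "qvel": joint speeds; "tau": joint torques, N m; "eef_pos": TCP position; "tcp_rot": TCP orientation; "ft_force": force on the tool from outside, world axes, zero at the start; "moment": the same for the moment, N m; "opening": opening from 0.0 (shut) to 1.0 (fully open); "grip_force": force on a finger pad.
Only numpy, scipy, OpenCV 4.12 (cv2) and the standard library are available. Lean on these libraries where they do the work, as an engineer would, in place of code of your own. Each camera call takes 0.05 s, during which the arm holds its last target. There are 200 camera calls.

TASK

Hook the two claws of the board holder into the upper pair of slots of the slotted stand, then press it down until it is fully home and the sprung catch has locked over it. Once it is locked, slide the record board down into the holder's front pocket until it rests on the bottom, and let go. Do not shift or knock over any of the other things on the counter.

Things in the scene. Friction and masses are not known exactly. Their poses are not given: they have to be found in the camera images.
- stand_slots (a point): On the fixed stand (two white slotted steel uprights on a base plate): the point on the front face midway between the two upper slots, at their mid-height, 158 mm above the counter. x points into the face (the holder goes in along +x), y runs from slot to slot, z up; yaw varies. The upper slots are at y = +-45 mm, 10 mm wide, 36 mm high. A lower pair (45 to 81 mm above the counter) is not used.
- stand: The stand itself; origin on the counter, under the front face, same axes as stand_slots. Uprights 30 mm wide at y = +-45 mm, 196 mm high, face plate 6 mm thick, slippery paint (friction about 0.25). Base plate 8 mm thick, x -30 to +140 mm, y +-100 mm. Bottle and jar stand close beside it.
- holder_home (a point): Where holder_center lies when the holder is home: 50 mm in front of the uprights' face, 34 mm below stand_slots, stand axes. To hook in: bring holder_center to 22 mm (+-4) above here, same yaw, y = 0 (+-2 mm); the claw tips reach the face at x = -17 mm, x = 0 is fully in; then it goes 22 mm straight down. Hanging, it sags forward by up to 4 mm and 0.08 rad, its centre up to 4 mm low.
- catch (a joint): Travel in m of the sprung steel catch between the uprights: 0 = fully out (free, or locked above the holder's tongue), about 0.007 while the tongue pushes past it, 0.013 at its stop. The holder's weight alone does not pass it and it stops about 12 mm above home. Pressing the holder down with about 10 to 18 N takes it past; the catch snaps out again when the holder is fully home.
- holder_center (a point): Board holder, the one with claws (loose, white plastic, 0.35 kg), upright on the counter, its flat bottom 50 mm below this point. x points to the rear (claw side), z up. From here: rear face x = +50 mm, front face x = -69, sides y = +-60. Carrying rib to grip from above: 12 mm thick (y +-6), x -25 to +44, top (highest part) z = +50; the tray beside it is open down to z = -45.
- holder_claws (a point): On the holder's rear face, midway between its two steel claws, 62 mm above its bottom, holder axes. Claws at y = +-45 mm, 6 mm wide, z -14 to +14: a prong 17 mm long (z +4 to +14) with a tooth at its end down to z = -14, 9 mm gap between tooth and rear face. At y = 0 a tongue 10 mm long, z -32 to -27, works the catch. The back plate's top is at z = +23.
- holder_pocket (a point): Centre of the bottom of the holder's front pocket, holder axes, 57 mm in front of holder_center and 45 mm below it. The pocket is 12 mm wide in x, 110 mm long in y and 45 mm deep, open at the top.
- board_center (a point): Centre of the record board (loose, about 0.13 kg): a grey slab 8 mm thick (x), 100 mm wide (y), 140 mm high (z), paper on one face (either way round will do). It starts on edge in the rack, bottom 8 mm above the counter; rack and holder swap sides at random. Home in the pocket, its centre is 70 mm above holder_pocket.
- rack: Fixed dark steel rack that the board starts in; origin under its centre on the counter. Base 80 x 120 mm; two walls along y, 40 mm high, hold the board in a slot 14 mm wide (x). The board is lifted straight up out of it.
- bottle: Bystander: white bottle, 56 mm diameter, 155 mm high, beside the stand on its +y side; origin under its centre.
- jar: Bystander: glass jar, 64 mm diameter, 100 mm high, beside the stand on its -y side; origin under its centre.
- bowl: Bystander: steel bowl, 110 mm diameter, 35 mm high, in front of the stand; origin under its centre.
- glovebox: Bystander: glove box, 120 x 230 x 65 mm high (a glove sticks out to 85 mm), on the left; origin under its centre.
- plain_tray: Bystander: a white holder like the task's, but without claws or rib, 119 x 120 x 85 mm high, on the right; origin at the bottom of its rear face.
- tape: Bystander: roll of blue bandage tape, 84 mm diameter, 25 mm high; origin under its centre.
- can: Bystander: aluminium can, 60 mm diameter, 120 mm high; origin under its centre.
Not all that is in view belongs to the job. Of the things like the part that bears board_center, leave any that is yellow; of the rest the smaller one is meant.

How it is judged (in metres and radians):
On the way, in this order (a step that is already met when the one before it is completed fails the run):
1. the holder hangs fully home in the upper slots with the catch locked over it (z of holder_center in the frame of stand_slots between -0.045 and -0.03 m and x of holder_center in the frame of stand_slots between -0.06 and -0.044 m and y of holder_center in the frame of stand_slots between -0.005 and 0.005 m and value of joint catch below 0.002 m and angle between the z axis of holder_center and the z axis of stand_slots, either way round below 0.15 rad and angle between the x axis of holder_center and the x axis of stand_slots, either way round below 0.15 rad), for 0.3 s.
2. the board stands on the bottom of the pocket of the locked holder (all of step 1 and z of board_center in the frame of holder_center between 0.02 and 0.03 m and x of board_center in the frame of holder_center between -0.068 and -0.046 m and y of board_center in the frame of holder_center between -0.01 and 0.01 m and angle between the z axis of board_center and the z axis of holder_center, either way round below 0.17 rad), for 0.2 s.
At the end, for the whole second after the job is handed in: The holder hangs in the upper slots no more than 4 mm above home height, within 5 mm sideways, 0.15 rad of square, the catch sprung out (under 2 mm); the board stands in its pocket within 5 mm of the bottom and leaning under 0.17 rad; both at rest (all of step 2 and linear speed of each of holder, board below 0.02 m/s); the robot touches nothing.
It fails at once if one of the other things (bottle, jar, bowl, glove box, plain tray, tape, can) was shifted by more than 30 mm (distance of any of bottle, jar, bowl, glovebox, plain_tray, tape, can from where it was at the start of the episode above 0.03 m).
It fails at once if one of the other things was tipped over (angle between any of bottle, jar, bowl, glovebox, plain_tray, tape, can's own z axis and vertical above 0.3 rad).
It also fails if it takes over 70 s, if anything falls off the work surface, if the arm or the gripper's body presses on something with over 40 N, if the wrist force passes 120 N, or if a joint passes its speed limit or range.

## Working session

There is one attempt and no reset: what is moved stays moved. The work goes in short steps, Python scripts to look and compute and a tool call to move; the robot and the scene stay as the last step left them, time stands still between calls to the robot, and variables do not carry over. Pictures are saved under pics/ and viewed, at most 10 in all, crops included, and the job is handed in when it is done.

Besides the shell and the picture viewer there is one more tool, called after "Request:" as name(argument=value, ...), one argument or row to a line, values as JSON. jog_arm: Moves the arm, as the interface text tells. Its arguments: {"type":"object","properties":{"motion":{"type":"array"}},"required":["motion"]}

```bash
mkdir -p pics; ls; python3 - <<'E'
from cell import env
import cv2, numpy as np, pickle
d={}
for c in("scene","top"):
    r=env.read_camera(c); d[c]=r
    cv2.imwrite(f"pics/{c}0.png",r["color"][:,:,::-1])
    print(c,r["camera_matrix"].tolist(),np.round(np.linalg.inv(r["world_to_cam"]),2).tolist())
    for n in("stand_slots","stand","holder_center","holder_claws","holder_pocket","board_center","rack"):
        print(n,[(np.round(x["location"]).tolist(),round(x["score"],2)) for x in env.recognise(c,n)[:4]])
pickle.dump(d,open("v0.pkl","wb"))
s=env.state();print(s)
E
```

```text
pics
scene [[554.8830725178727, 0.0, 320.3390223467969], [0.0, 554.8830725178727, 246.15927131668641], [0.0, 0.0, 1.0]] [[-0.59, -0.51, 0.63, 1558.42], [0.81, -0.39, 0.44, 755.01], [0.02, 0.76, 0.64, 1200.99], [0.0, 0.0, 0.0, 1.0]]
stand_slots [([297.0, 296.0], 0.77), ([211.0, 206.0], 0.54)]
stand [([294.0, 300.0], 0.56), ([286.0, 217.0], 0.44)]
holder_center [([285.0, 218.0], 0.9)]
holder_claws [([289.0, 217.0], 0.69)]
holder_pocket [([287.0, 220.0], 0.78)]
board_center [([470.0, 272.0], 0.89), ([394.0, 278.0], 0.88), ([428.0, 246.0], 0.56)]
rack [([387.0, 301.0], 0.71)]
top [[584.1487551145711, 0.0, 318.3035003882018], [0.0, 584.1487551145711, 243.1995301149792], [0.0, 0.0, 1.0]] [[-0.01, 1.0, -0.09, 387.91], [-1.0, -0.01, 0.01, 31.59], [0.0, 0.09, 1.0, 1809.89], [0.0, 0.0, 0.0, 1.0]]
stand_slots [([314.0, 203.0], 0.72)]
stand [([313.0, 207.0], 0.87), ([242.0, 270.0], 0.31)]
holder_center [([401.0, 299.0], 0.73)]
holder_claws [([400.0, 297.0], 0.57)]
holder_pocket [([399.0, 299.0], 0.93), ([317.0, 204.0], 0.58)]
board_center [([233.0, 332.0], 0.73), ([243.0, 271.0], 0.7), ([179.0, 324.0], 0.69)]
rack [([247.0, 270.0], 0.8), ([400.0, 296.0], 0.45)]
{'t': 0.8, 'joints': array([ 1.19438401e+00,  4.90884576e-01,  1.55890401e+00,  1.43339160e-05,
        1.09169380e+00, -1.05589733e-01]), 'qvel': array([-0.00116686,  0.00029438, -0.00039326,  0.00039524,  0.00046502,
       -0.00218072]), 'tau': array([-5.43177066e-05, -6.12428141e+01, -2.58430284e+01,  6.92500896e-02,
        4.45611903e-02,  3.53657114e-06]), 'eef_pos': array([167.17527966, 602.23596774, 292.26914489]), 'tcp_rot': array([ 3.14148166e+00, -1.02899155e-06,  2.87076347e+00]), 'ft_force': array([-0.63432334, -0.57230295,  0.58706788]), 'moment': array([ 0.02357424, -0.0214314 , -0.02768691]), 'grip_force': 0.0, 'opening': 0.9999714070015051}
```

View pics/scene0.png

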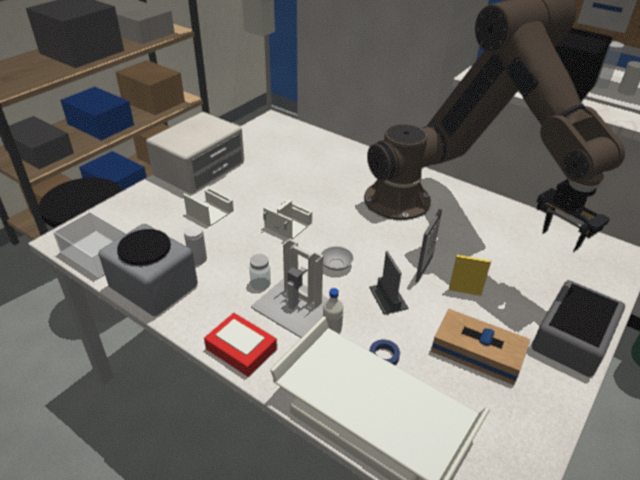

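View pics/top0.png

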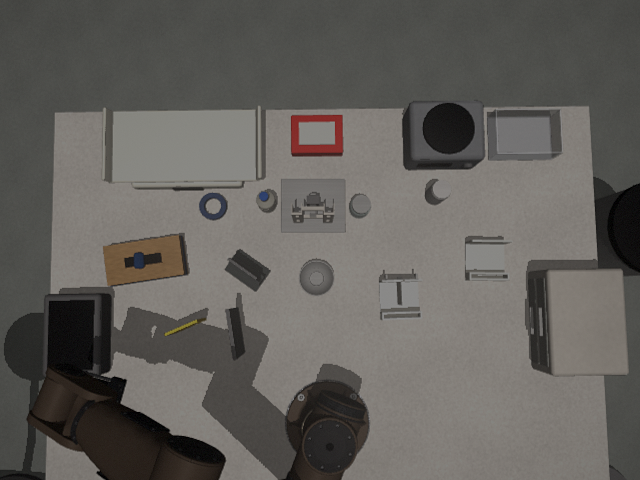

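Scene: board candidates are at scene (394,278), standing in the rack; scene (430,246), a larger dark slab; and scene (470,272), yellow. The yellow one is excluded. Of the other two, the one in the rack looks smaller, so I'll confirm it in a crop. The clawed holder is at scene (287,218) / top (400,297). The stand is at top (313,205), and the clawless tray at top (487,258).

```bash
cat > h.py <<'E'
import numpy as np, cv2
def cloud(r):
    z=r["z_map"].astype(float);K=r["camera_matrix"]
    v,u=np.mgrid[:480,:640]
    P=np.stack([(u-K[0,2])/K[0,0]*z,-(v-K[1,2])/K[1,1]*z,-z],-1)
    T=np.linalg.inv(r["world_to_cam"])
    W=P@T[:3,:3].T+T[:3,3]; W[z==0]=np.nan
    return W
def ray(r,uv,zw):
    """world point on plane z=zw seen at pixel uv"""
    K=r["camera_matrix"];T=np.linalg.inv(r["world_to_cam"])
    d=T[:3,:3]@np.array([(uv[0]-K[0,2])/K[0,0],-(uv[1]-K[1,2])/K[1,1],-1])
    return T[:3,3]+d*(zw-T[2,3])/d[2]
def sel(W,u0,u1,v0,v1,z0,z1):
    p=W[v0:v1,u0:u1].reshape(-1,3); return p[(p[:,2]>z0)&(p[:,2]<z1)]
def rect(p):
    (c,s,a)=cv2.minAreaRect(p[:,:2].astype(np.float32)); return np.round(c,1),np.round(s,1),round(a,1),len(p)
E
python3 - <<'E'
import pickle,numpy as np,cv2
from h import *
d=pickle.load(open("v0.pkl","rb"))
W=cloud(d["top"])
for n,a in dict(stand_base=(275,350,172,240,3,14),stand_top=(285,340,180,228,150,215),holder=(372,425,262,325,25,120),holder_rib=(372,425,262,325,90,115),board=(220,275,240,295,80,165),rack=(220,275,240,295,25,60),bigslab=(222,250,285,365,60,260),yellow=(160,210,312,340,60,200),bowl=(295,338,255,300,10,60),bottle=(255,279,185,215,60,170),jar=(345,375,190,220,60,120),tape=(195,232,190,222,10,40)).items():
    p=sel(W,*a); print(n,rect(p), np.round(np.nanmax(p[:,2])) )
S=d["scene"]["color"][200:320,360:510,::-1]; T=d["top"]["color"][180:340,215:430,::-1]
a=cv2.resize(S,(500,400),interpolation=3);b=cv2.resize(T,(800-500,223),interpolation=3)
o=np.zeros((400,800,3),np.uint8);o[:,:500]=a;o[:223,500:]=b;cv2.imwrite("pics/crop1.png",o)
E
```

```text
stand_base (array([664.3,  38.6]), array([232. , 211.6]), 89.3, 2541) 14.0
stand_top (array([624.8,  36.6]), array([120.2,  32.7]), 89.0, 221) 206.0
holder (array([ 376.5, -224.9]), array([135.2, 121. ]), 0.8, 545) 109.0
holder_rib (array([ 390.1, -219.2]), array([ 74.2, 108.4]), 1.1, 116) 109.0
board (array([463.6, 239.1]), array([99.3,  8.3]), 54.2, 132) 158.0
rack (array([465. , 240.7]), array([113.7,  30.1]), 54.1, 220) 60.0
bigslab (array([282.5, 264.2]), array([139.3,  12.5]), 8.9, 538) 206.0
yellow (array([298.9, 414.3]), array([  8.5, 100.6]), 22.5, 150) 150.0
bowl (array([445.5,  29.1]), array([123.3, 119.9]), 89.2, 737) 42.0
bottle (array([668.7, 177.4]), array([54.9, 53.6]), 43.5, 309) 163.0
jar (array([ 649.9, -106. ]), array([59.7, 57.6]), 26.9, 360) 113.0
tape (array([668.4, 346.3]), array([ 97.3, 105.4]), 1.2, 414) 38.0
```

View pics/crop1.png

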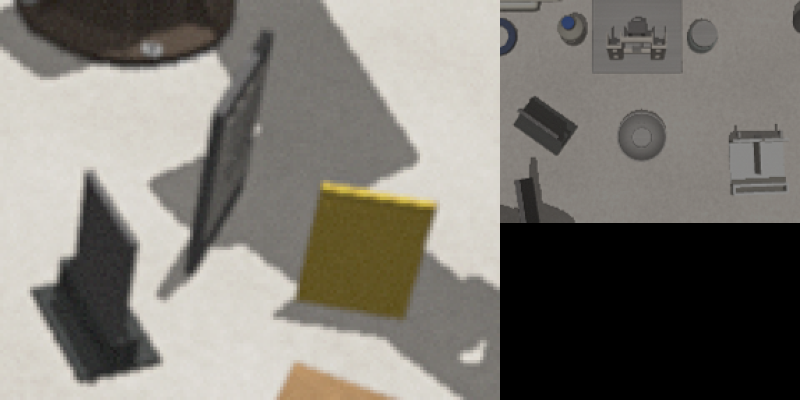

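The crop confirms it. The board in the rack (scene 394,278) is 99 mm wide, against 139 mm for the free-standing dark slab, and the third one is yellow. So the board in the rack is the one meant. Next I move over the holder.

Request:
jog_arm(
  motion=[
    [0, 0, -7.76, 0, 0, -40, 95],
    [0, 0, -7.76, 0, 0, -40, 95],
    [0, 0, 0, -40, -50, 0, 95],
    [0, 0, 0, -40, -50, 0, 95],
    [0, 0, 0, -40, -50, 0, 95],
    [0, 0, 0, -40, -50, 0, 95],
    [0, 0, 0, -40, -50, 0, 95],
    [0, 0, 0, -40, -50, 0, 95],
    [0, 0, 0, -40, -50, 0, 95],
    [0, 0, 0, -33, -52, 0, 95],
  ],
)

```text
t: 2.05
eef_pos: [474.6, 206.8, 372.4]
tcp_rot: [3.141, 0.001, -3.142]
ft_force: [0.7, 0.2, -0.6]
opening: 0.995
grip_force: 0.0
```

Request:
jog_arm(
  motion=[
    [0, 0, 0, 0, -60, 0, 95],
    [0, 0, 0, 0, -60, 0, 95],
    [0, 0, 0, 0, -60, 0, 95],
    [0, 0, 0, 15, -60, 0, 95],
    [0, 0, 0, 25, -60, 0, 95],
    [0, 0, 0, 25, -60, 0, 95],
    [0, 0, 0, 15, -60, 10, 95],
    [0, 0, 0, 0, 0, 20, 95],
    [0, 0, 0, 0, 0, 20, 95],
    [0, 0, 0, 0, 0, 0, 95],
  ],
)

```text
t: 3.3
eef_pos: [395.1, -206.6, 321.5]
tcp_rot: [3.14, -0.002, 3.141]
ft_force: [-0.1, 0.1, 0.7]
opening: 0.998
grip_force: 0.0
```

```bash
python3 - <<'E'
from cell import env
from h import *
import pickle
r=env.read_camera("wrist");s=env.state()
print(s["t"],s["eef_pos"],s["tcp_rot"],s["ft_force"])
pickle.dump(r,open("w1.pkl","wb"));cv2.imwrite("pics/w1.png",r["color"][:,:,::-1])
print(np.round(np.linalg.inv(r["world_to_cam"]),2).tolist())
for n in("holder_center","holder_claws","holder_pocket"): print(n,[(np.round(x["location"]).tolist(),round(x["score"],2)) for x in env.recognise("wrist",n)[:2]])
E
```

```text
3.35 [ 395.4970217  -206.62445462  322.34139987] [ 3.14110310e+00 -5.10238794e-04 -3.14155740e+00] [-0.63771297  0.2857932   0.26336246]
[[-0.0, -0.97, -0.25, 326.32], [1.0, -0.0, -0.0, -206.61], [0.0, -0.25, 0.97, 414.76], [0.0, 0.0, 0.0, 1.0]]
holder_center [([303.0, 195.0], 0.89)]
holder_claws [([305.0, 194.0], 0.83)]
holder_pocket [([301.0, 193.0], 0.59)]
```

View pics/w1.png

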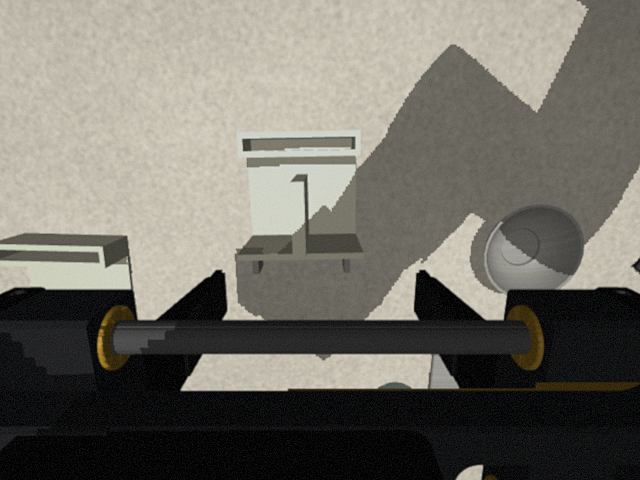

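The wrist view shows the holder with its back plate at rows 235–260, claws at (257,266) and (347,266), the rib at (300,178–250), and the pocket at rows 133–150.

```bash
python3 - <<'E'
import pickle
from h import *
r=pickle.load(open("w1.pkl","rb"));W=cloud(r)
def rep(n,*a):
    p=sel(W,*a); print(n,rect(p),np.round(np.percentile(p,[2,50,98],axis=0),1).tolist())
rep("rib",270,330,165,255,91,115)
rep("plate",225,375,225,265,76,91)
rep("front",225,375,125,160,40,75)
rep("all",225,375,125,280,15,115)
rep("table",100,230,60,120,-20,20)
# plate rear edge line
p=sel(W,225,375,225,265,76,91); 
b=[]
for y in np.arange(-280,-170,6):
    q=p[abs(p[:,1]-y)<3]
    if len(q)>4:b.append((y,q[:,0].max(),q[:,0].min()))
b=np.array(b);print(np.round(b,1).tolist())
E
```

```text
rib (array([ 387. , -225.3]), array([66.6, 12.2]), 1.1, 1049) [[353.9, -231.1, 94.0], [384.7, -225.0, 100.5], [418.5, -219.2, 102.0]]
plate (array([ 417.1, -224.4]), array([119.7,  39.8]), 90.0, 1056) [[421.4, -281.8, 76.3], [424.7, -218.6, 85.0], [434.5, -166.8, 87.0]]
front (array([ 321.8, -226.5]), array([ 24. , 119.9]), 1.1, 1770) [[309.6, -285.0, 45.9], [319.8, -227.0, 50.5], [334.0, -167.7, 52.1]]
all (array([ 377.6, -225.4]), array([136.1, 120.1]), 1.3, 5983) [[310.5, -282.9, 19.4], [404.4, -224.2, 56.8], [439.1, -167.9, 101.4]]
table (array([ 266.5, -373.5]), array([145.3,  59.5]), 89.9, 7770) [[238.0, -438.5, -1.4], [266.2, -371.7, 0.3], [295.0, -305.1, 2.0]]
[[-280.0, 429.0, 423.5], [-274.0, 434.9, 423.4], [-268.0, 437.0, 423.2], [-262.0, 428.9, 423.1], [-256.0, 429.0, 423.1], [-250.0, 429.2, 422.7], [-244.0, 429.1, 422.8], [-238.0, 429.4, 422.6], [-232.0, 429.1, 422.6], [-226.0, 428.1, 427.5], [-220.0, 428.6, 397.1], [-214.0, 428.1, 422.1], [-208.0, 428.3, 422.1], [-202.0, 428.1, 422.0], [-196.0, 428.4, 421.9], [-190.0, 428.1, 421.6], [-184.0, 437.0, 421.6], [-178.0, 437.0, 421.4], [-172.0, 427.2, 421.4]]
```

Request:
jog_arm(
  motion=[
    [0, 0, -1.1, 12, -18, 0, 60],
    [0, 0, 0, 0, 0, 40, 60],
    [0, 0, 0, 0, 0, 40, 60],
    [0, 0, 0, 0, 0, 0, 60],
    [0, 0, 0, 0, 0, 0, 60],
  ],
)

```text
t: 4.12
eef_pos: [384.1, -224.9, 243.6]
tcp_rot: [-3.141, 0.001, -3.122]
ft_force: [0.2, 0.0, 1.5]
opening: 0.634
grip_force: 0.0
```

Request:
jog_arm(
  motion=[
    [0, 0, 0, 1, 0, 40, 60],
    [0, 0, 0, 0, 0, 40, 60],
    [0, 0, 0, 0, 0, 20, 60],
    [0, 0, 0, 0, 0, 4, 60],
    [0, 0, 0, 0, 0, 0, 30],
    [0, 0, 0, 0, 0, 0, 16],
    [0, 0, 0, 0, 0, 0, 5],
    [0, 0, 0, 0, 0, 0, 5],
    [0, 0, 0, 0, 0, 0, 5],
  ],
)

```text
t: 5.25
eef_pos: [382.5, -224.7, 138.4]
tcp_rot: [-3.142, 0.0, -3.122]
ft_force: [-0.6, 0.5, -0.9]
opening: 0.163
grip_force: 0.0
```

Request:
jog_arm(
  motion=[
    [0, 0, 0, 0, 0, 0, 0],
    [0, 0, 0, 0, 0, 0, 0],
    [0, 0, 0, 0, 0, 0, 0],
    [0, 0, 0, 0, 0, 0, 0],
  ],
)

```text
t: 5.75
eef_pos: [382.7, -224.8, 138.4]
tcp_rot: [-3.141, 0.001, -3.122]
ft_force: [-0.3, -3.5, 6.1]
opening: 0.123
grip_force: 30.0
```

Request:
jog_arm(
  motion=[
    [0, 0, 0, 0, 0, -10, 0],
    [0, 0, 0, 0, 0, -30, 0],
    [0, 0, 0, 0, 0, -40, 0],
    [0, 0, 0, -16, 37, -18, 0],
    [0, 0, 0, -16, 37, 0, 0],
    [0, 0, 0, -16, 37, 0, 0],
    [0, 0, 0, -16, 37, 0, 0],
    [0, 0, 0, -16, 37, 0, 0],
    [0, 0, 0, -16, 37, 0, 0],
    [0, 0, 0, -16, 37, 0, 0],
  ],
)

```text
t: 7.0
eef_pos: [489.2, 38.0, 236.3]
tcp_rot: [3.141, -0.002, -3.122]
ft_force: [1.1, -0.3, -3.2]
opening: 0.124
grip_force: 30.0
```

```bash
python3 - <<'E'
from cell import env
from h import *
import pickle
d={c:env.read_camera(c) for c in("top","scene")}
s=env.state();print(s["t"],s["eef_pos"],s["tcp_rot"],s["ft_force"])
pickle.dump(d,open("v1.pkl","wb"))
a=cv2.resize(d["top"]["color"][165:305,250:390,::-1],(560,560),interpolation=3)
cv2.imwrite("pics/t1.png",a)
v=pickle.load(open("v0.pkl","rb"));r=v["top"];W=cloud(r)
for lo in(3,): 
  for c in("top","scene"):
    W=cloud(v[c]); m=(W[...,2]>120)&(W[...,2]<215)&(abs(W[...,0]-630)<60)&(abs(W[...,1]-37)<70)
    p=W[m]
    for sgn in(1,-1):
        q=p[(p[:,1]-37)*sgn>20]; print(c,sgn,rect(q),np.round(np.percentile(q,[2,50,98],axis=0),1).tolist())
# uprights top
E
```

```text
7.1 [489.76020751  39.27701711 236.2419508 ] [ 3.14080391e+00 -7.93038056e-04 -3.11948600e+00] [ 0.54411798 -0.28947578 -4.09750409]
top 1 (array([625.5,  77.1]), array([39.2, 32.6]), 89.4, 112) [[609.3, 57.5, 120.9], [615.1, 80.1, 191.9], [639.8, 96.6, 203.1]]
top -1 (array([623.6,  -3.9]), array([39.3, 31.3]), 88.3, 99) [[608.2, -21.5, 122.0], [612.6, -2.2, 190.2], [638.7, 15.6, 202.4]]
scene 1 (array([640.3,  79.2]), array([44.2, 67.4]), 89.9, 378) [[608.8, 58.1, 122.8], [624.4, 75.6, 166.5], [643.1, 100.2, 197.1]]
scene -1 (array([637.6,  -2.5]), array([61.4, 40.2]), 2.3, 337) [[610.0, -22.0, 121.6], [626.6, -7.1, 163.7], [641.1, 15.0, 198.6]]
```

View pics/t1.png

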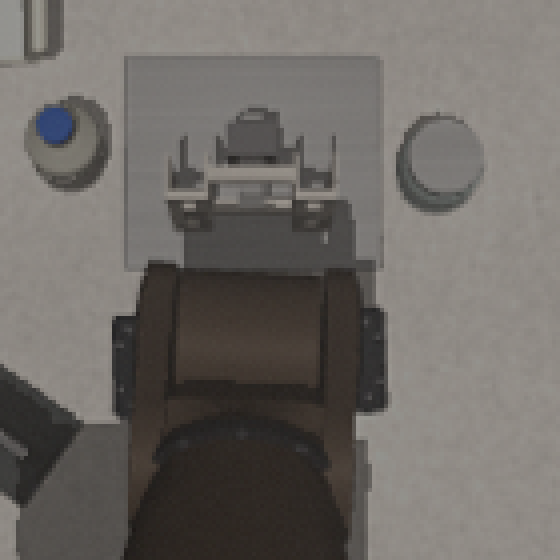

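The crop shows the stand base plate at crop (125–382, 56–270). The uprights' face is near row 195 and the arm hides the holder. I'll fit the base plate edges to sub-pixel accuracy.

```bash
cat > edge.py <<'E'
from h import *
def edge(g,fixed,rng,axis,sign):
    """sub-pixel edge location per scanline; axis 0: scan along columns (vertical edge)"""
    out=[]
    for f in fixed:
        l=(g[f,rng[0]:rng[1]] if axis==0 else g[rng[0]:rng[1],f]).astype(float)
        d=np.clip(sign*np.diff(l),0,None); k=d.argmax(); a=max(k-2,0); w=d[a:k+3]
        out.append((f,rng[0]+a+0.5+(w*np.arange(len(w))).sum()/w.sum()))
    o=np.array(out)
    for _ in range(3):
        c=np.polyfit(o[:,0],o[:,1],1); e=abs(o[:,1]-np.polyval(c,o[:,0])); o=o[e<max(2*np.median(e),.3)]
    return c
E
python3 - <<'E'
import pickle
from edge import *
for f in("v0.pkl","v1.pkl"):
    r=pickle.load(open(f,"rb"))["top"];g=cv2.GaussianBlur(cv2.cvtColor(r["color"],cv2.COLOR_RGB2GRAY),(0,0),.7)
    L=edge(g,range(183,228),(275,288),0,-1);R=edge(g,range(183,228),(338,352),0,1)
    T=edge(g,range(286,340),(172,186),1,-1);B=edge(g,[*range(283,296),*range(333,343)],(226,240),1,1)
    for n,c,ax in(("L",L,0),("R",R,0),("T",T,1),("B",B,1)):
        fs=(183,228) if ax==0 else (286,340)
        P=[ray(r,(np.polyval(c,q),q) if ax==0 else (q,np.polyval(c,q)),8) for q in fs]
        print(n,np.round(P,1)[:,:2].tolist())
E
```

```text
L [[735.5, 137.2], [594.1, 138.6]]
R [[732.9, -66.3], [591.4, -64.6]]
T [[750.6, 118.7], [748.8, -50.1]]
B [[579.6, 120.3], [577.4, -47.2]]
L [[735.5, 137.2], [594.1, 138.5]]
R [[732.8, -70.8], [591.6, -53.5]]
T [[750.6, 118.7], [748.8, -50.1]]
B [[578.0, 120.3], [577.3, -47.2]]
```

Request:
jog_arm(
  motion=[
    [0, 0, 1.75, -12, 0, 0, 0],
    [0, 0, 0, -20, -1, 1, 0],
    [0, 0, 0, -13, -1, 1, 0],
    [0, 0, 0, 0, 0, 0, 0],
    [0, 0, 0, 0, 0, 0, 0],
  ],
)

```text
t: 7.72
eef_pos: [533.9, 34.1, 234.1]
tcp_rot: [3.141, -0.001, 3.13]
ft_force: [0.7, 0.5, -3.9]
opening: 0.129
grip_force: 30.0
```

```bash
python3 - <<'E'
from cell import env
from h import *
import pickle
r=env.read_camera("scene");s=env.state();print(s["t"],s["eef_pos"],s["tcp_rot"],s["ft_force"])
pickle.dump((r,s),open("v2.pkl","wb"))
cv2.imwrite("pics/s2.png",cv2.resize(r["color"][200:350,220:370,::-1],(600,600),interpolation=cv2.INTER_CUBIC))
E
```

```text
7.775 [533.88036322  34.16520135 234.19289844] [ 3.14147350e+00 -7.12995218e-04  3.12983796e+00] [-0.28638917 -0.35121334 -3.8973339 ]
```

View pics/s2.png

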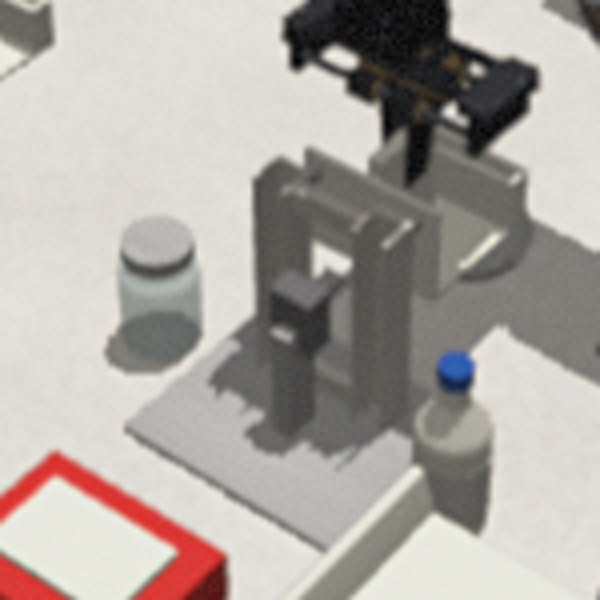

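The scene crop shows the holder's back plate just in front of the uprights, with its top edge running from crop (305,148) to (440,215). The +y upright's top is near (355–415,215). I'll check the lateral offset by projection.

```bash
python3 - <<'E'
import pickle
from h import *
r,s=pickle.load(open("v2.pkl","rb"));W=cloud(r);K=r["camera_matrix"]
def pix(p):
    c=r["world_to_cam"]@np.r_[p,1];return np.array([K[0,2]-K[0,0]*c[0]/c[2],K[1,2]+K[1,1]*c[1]/c[2]])
C=lambda p:np.round((pix(p)-[220,200])*4,0).tolist()
R=lambda a:np.array([[np.cos(a),-np.sin(a)],[np.sin(a),np.cos(a)]])
F=np.array([608,36.8]);
for x,y in((0,60),(0,-60),(0,30),(0,-30),(6,60)): q=F+R(-.011)@[x,y];print("upr",x,y,C([*q,196]))
H=np.array([529.9,34.2])
for y in(60,-60): q=H+R(-.0118)@[50,y];print("plate",y,C([*q,181]))
q=H+R(-.0118)@[50,60];print("plate bottom",C([*q,96]))
for n,(x,y) in dict(base1=(140,-100),base2=(140,100),base3=(-30,-100)).items(): q=F+R(-.011)@[x,y];print(n,C([*q,8]))
# cloud: +y end of holder front/back
m=(W[...,0]>455)&(W[...,0]<595)&(W[...,2]>100)&(W[...,2]<190)&(abs(W[...,1]-37)<90)
p=W[m];print(np.round(np.percentile(p,[1,50,99],axis=0),1).tolist(),len(p))
for z0,z1 in((100,130),(130,160),(160,185)):
    q=p[(p[:,2]>z0)&(p[:,2]<z1)]; print(z0,np.round([q[:,1].min(),q[:,1].max(),q[:,0].max()],1))
E
```

```text
upr 0 60 [411.0, 221.0]
upr 0 -60 [276.0, 153.0]
upr 0 30 [376.0, 204.0]
upr 0 -30 [309.0, 169.0]
upr 6 60 [406.0, 226.0]
plate 60 [430.0, 215.0]
plate -60 [297.0, 148.0]
plate bottom [426.0, 303.0]
base1 [117.0, 423.0]
base2 [330.0, 551.0]
base3 [264.0, 299.0]
[[459.2, -15.7, 100.3], [531.8, 57.5, 140.7], [584.3, 99.5, 187.5]] 1084
100 [-14.5 101.4 584.1]
130 [-13.2 100.3 585.9]
160 [-25.4  97.7 589.1]
```

```bash
python3 - <<'E'
import pickle
from edge import *
r,s=pickle.load(open("v2.pkl","rb"));g=cv2.cvtColor(r["color"],cv2.COLOR_RGB2GRAY)
print(g[254:284:3,314:340])
r0=pickle.load(open("v0.pkl","rb"))["scene"];g0=cv2.cvtColor(r0["color"],cv2.COLOR_RGB2GRAY)
print(g0[254:300:5,314:332]); print(g0[252:290:5,280:292])
E
```

```text
[[ 89  95 101 105 112 110 118 121 120 108 100 101 103 105 106 106 120 136
  137 135 139 138 136 138 135 131]
 [ 90  89  91  89 104 127 151 148 120  88  80  96 103 102 103 109 129 137
  136 137 135 137 137 134 137 139]
 [ 87 113 154 157 130 102  86  82  83  95 106 105 103 104 102 106 130 138
  137 137 136 136 137 139 133 138]
 [ 87  88  91  79  89  84  87  83  89  92 104 104 101 102 102 108 133 138
  137 137 136 132 139 159 197 217]
 [ 93  91  89  85  88  91  86  84  92  99 103 103 107 103 102 111 134 139
  135 138 159 200 194 163 126 100]
 [ 89  90  89  85  83  90  87  85  95 101 105 103 102 105 102 117 138 138
  134 126 108  88  76  78  79  84]
 [ 92  91  89  87  88  90  90  83  89 102 109 103 102 105 102 111 121 115
  118 127 130 131 127 129 129 130]
 [ 91  92  86  87  84  89  86  87 101 125 131 129 122 119 117 121 127 131
  129 127 124 129 124 125 120 126]
 [ 92  87  93  85  86  88  85  86  98 122 129 129 127 129 127 129 130 127
  124 125 127 127 124 127 129 129]
 [ 91  91  89  83  89  88  86  93 107 125 129 127 128 132 129 127 124 127
  132 129 126 123 124 123 126 125]]
[[ 91 106
[... 450 characters left out ...]
  84  85  84  86  81  99 154 210 218 215 217 219 215 218 218 215]
 [ 85  87  84  84  81  82  86 106 168 212 218 216 217 219 216 196 146 100]
 [ 84  85  85  86  86  87  83 108 161 206 213 210 216 220 204 125  53  43]
 [ 86  85  87  85  86  84  85 111 156 178 175 176 178 172 158 125 102 101]]
[[217 216 197 117  77  80  84  84  83  83  83  86]
 [213 215 202 133  86  78  79  83  81  82  82  82]
 [214 219 207 151  98  81  78  82  80  86  85  81]
 [211 216 203 154  92  78  80  80  80  84  89  91]
 [215 218 212 173 110  78  81  80  88  99 107 110]
 [216 217 212 177 109  80  75  65  54  51  51  49]
 [176 178 179 160 106  78  85  95 124 136 127 108]
 [177 173 171 160 111  85  80  80  76  72  71  72]]
```

Request:
jog_arm(
  motion=[
    [0, 0, 0, -3, 2.5, 0, 0],
    [0, 0, 0, -3, 0, 0, 0],
    [0, 0, 0, -3, 0, 0, 0],
    [0, 0, 0, -2, 0, 0, 0],
    [0, 0, 0, -2, 0, 0, 0],
    [0, 0, 0, 0, 0, 0, 0],
  ],
)

```text
t: 8.52
eef_pos: [547.6, 36.7, 234.2]
tcp_rot: [3.141, -0.0, 3.13]
ft_force: [0.1, -0.7, -3.8]
opening: 0.124
grip_force: 30.0
```

Request:
jog_arm(
  motion=[
    [0, 0, 0, -1.5, 0, 0, 0],
    [0, 0, 0, -1.5, 0, 0, 0],
    [0, 0, 0, -1.5, 0, 0, 0],
    [0, 0, 0, 0, 0, 0, 0],
  ],
)

```text
t: 9.02
eef_pos: [552.1, 36.6, 234.2]
tcp_rot: [3.142, 0.0, 3.13]
ft_force: [0.3, -0.1, -4.5]
opening: 0.125
grip_force: 30.0
```

Request:
jog_arm(
  motion=[
    [0, 0, 0, -1.5, 0, 0, 0],
    [0, 0, 0, -1.5, 0, 0, 0],
    [0, 0, 0, -1.5, 0, 0, 0],
    [0, 0, 0, -1, 0, 0, 0],
    [0, 0, 0, 0, 0, 0, 0],
  ],
)

```text
t: 9.65
eef_pos: [557.6, 36.6, 234.2]
tcp_rot: [3.142, 0.0, 3.13]
ft_force: [-0.4, -0.2, -4.0]
opening: 0.126
grip_force: 30.0
```

Request:
jog_arm(
  motion=[
    [0, 0, 0, -1.5, 0, 0, 0],
    [0, 0, 0, -1.5, 0, 0, 0],
    [0, 0, 0, -1, 0, 0, 0],
    [0, 0, 0, 0, 0, 0, 0],
  ],
)

```text
t: 10.15
eef_pos: [561.6, 36.5, 234.2]
tcp_rot: [3.142, -0.0, 3.13]
ft_force: [0.1, 0.3, -3.1]
opening: 0.124
grip_force: 30.0
```

Request:
jog_arm(
  motion=[
    [0, 0, 0, -1, 0, 0, 0],
    [0, 0, 0, 0, 0, 0, 0],
  ],
)

```text
t: 10.4
eef_pos: [562.5, 36.5, 234.2]
tcp_rot: [3.142, 0.0, 3.13]
ft_force: [-1.4, -0.5, -3.1]
opening: 0.123
grip_force: 30.0
```

Request:
jog_arm(
  motion=[
    [0, 0, 0, -1, 0, 0, 0],
    [0, 0, 0, 0, 0, 0, 0],
  ],
)

```text
t: 10.65
eef_pos: [563.6, 36.5, 234.3]
tcp_rot: [3.141, 0.0, 3.13]
ft_force: [0.3, 1.0, -4.2]
opening: 0.126
grip_force: 30.0
```

Request:
jog_arm(
  motion=[
    [0, 0, 0, -1, 0, 0, 0],
    [0, 0, 0, 0, 0, 0, 0],
  ],
)

```text
t: 10.9
eef_pos: [564.0, 36.5, 234.1]
tcp_rot: [3.141, -0.001, 3.13]
ft_force: [-4.4, 0.1, -3.5]
opening: 0.125
grip_force: 30.0
```

Request:
jog_arm(
  motion=[
    [0, 0, 0, -1, 0, 0, 0],
    [0, 0, 0, 0, 0, 0, 0],
  ],
)

```text
t: 11.15
eef_pos: [564.2, 36.6, 234.0]
tcp_rot: [3.141, -0.004, 3.13]
ft_force: [-10.2, 0.1, -0.8]
opening: 0.124
grip_force: 30.0
```

Request:
jog_arm(
  motion=[
    [0, 0, 0, 1.7, 0, 0, 0],
    [0, 0, 0, 0, 0, 2, 0],
    [0, 0, 0, 0, 0, 2, 0],
    [0, 0, 0, 0, 0, 2, 0],
    [0, 0, 0, 0, 0, 2, 0],
    [0, 0, 0, 0, 0, 0, 0],
  ],
)

```text
t: 11.9
eef_pos: [563.6, 36.5, 226.6]
tcp_rot: [3.142, -0.0, 3.131]
ft_force: [-5.5, -0.6, 4.3]
opening: 0.128
grip_force: 30.0
```

Request:
jog_arm(
  motion=[
    [0, 0, 0, 0, 0, 1, 0],
    [0, 0, 0, 0, 0, 1, 0],
    [0, 0, 0, 0, 0, 0, 0],
  ],
)

```text
t: 12.28
eef_pos: [563.6, 36.5, 224.7]
tcp_rot: [3.142, 0.0, 3.131]
ft_force: [-6.7, -0.5, 5.6]
opening: 0.128
grip_force: 30.0
```

Request:
jog_arm(
  motion=[
    [0, 0, 0, 0, 0, 1, 0],
    [0, 0, 0, 0, 0, 1, 0],
    [0, 0, 0, 0, 0, 0, 0],
  ],
)

```text
t: 12.65
eef_pos: [563.7, 36.5, 222.8]
tcp_rot: [-3.142, 0.0, 3.131]
ft_force: [-6.3, 1.1, 7.5]
opening: 0.122
grip_force: 30.0
```

Request:
jog_arm(
  motion=[
    [0, 0, 0, 0, 0, 1, 0],
    [0, 0, 0, 0, 0, 1, 0],
    [0, 0, 0, 0, 0, 1, 0],
    [0, 0, 0, 0, 0, 0, 0],
  ],
)

```text
t: 13.15
eef_pos: [562.7, 36.5, 218.6]
tcp_rot: [3.141, -0.003, 3.13]
ft_force: [-6.8, -1.1, -3.2]
opening: 0.125
grip_force: 30.0
```

Request:
jog_arm(
  motion=[
    [0, 0, 0, 0, 0, 1, 0],
    [0, 0, 0, 0, 0, 1, 0],
    [0, 0, 0, 0, 0, 1, 0],
    [0, 0, 0, 0, 0, 0, 0],
  ],
)

```text
t: 13.65
eef_pos: [563.9, 36.5, 216.2]
tcp_rot: [3.142, 0.0, 3.13]
ft_force: [-0.3, 1.1, -3.7]
opening: 0.124
grip_force: 30.0
```

Request:
jog_arm(
  motion=[
    [0, 0, 0, 0, 0, 1, 0],
    [0, 0, 0, 0, 0, 1, 0],
    [0, 0, 0, 0, 0, 0, 0],
  ],
)

```text
t: 14.02
eef_pos: [563.8, 36.5, 214.1]
tcp_rot: [3.142, -0.0, 3.13]
ft_force: [0.3, 0.1, -3.8]
opening: 0.123
grip_force: 30.0
```

Request:
jog_arm(
  motion=[
    [0, 0, 0, 0, 0, 1, 0],
    [0, 0, 0, 0, 0, 1, 0],
    [0, 0, 0, 0, 0, 0, 0],
  ],
)

```text
t: 14.4
eef_pos: [563.8, 36.5, 213.0]
tcp_rot: [-3.142, 0.001, 3.13]
ft_force: [-3.8, -0.3, 4.9]
opening: 0.125
grip_force: 30.0
```

Request:
jog_arm(
  motion=[
    [0, 0, 0, 0, 0, 1, 0],
    [0, 0, 0, 0, 0, 1, 0],
    [0, 0, 0, 0, 0, 0, 0],
  ],
)

```text
t: 14.78
eef_pos: [563.8, 36.6, 211.6]
tcp_rot: [3.142, 0.001, 3.13]
ft_force: [-5.6, -0.5, 10.9]
opening: 0.127
grip_force: 30.0
```

Request:
jog_arm(
  motion=[
    [0, 0, 0, 0, 0, 1.5, 0],
    [0, 0, 0, 0, 0, 0, 0],
  ],
)

```text
t: 15.02
eef_pos: [563.8, 36.6, 211.2]
tcp_rot: [3.142, 0.002, 3.13]
ft_force: [-10.4, 0.3, 24.4]
opening: 0.124
grip_force: 30.0
```

Request:
jog_arm(
  motion=[
    [0, 0, 0, 0, 0, -2, 0],
    [0, 0, 0, 0, 0, -1.5, 0],
    [0, 0, 0, 0, 0, 0, 0],
  ],
)

```text
t: 15.4
eef_pos: [563.8, 36.5, 212.0]
tcp_rot: [3.142, -0.0, 3.13]
ft_force: [0.8, -0.7, -4.9]
opening: 0.126
grip_force: 30.0
```

Request:
jog_arm(
  motion=[
    [0, 0, 0, 0, 0, -1, 0],
    [0, 0, 0, 0, 0, 0, 0],
  ],
)

```text
t: 15.65
eef_pos: [563.8, 36.5, 213.1]
tcp_rot: [3.141, -0.0, 3.13]
ft_force: [-0.3, -0.7, -3.6]
opening: 0.123
grip_force: 30.0
```

Request:
jog_arm(
  motion=[
    [0, 0, 0, 0, 0, -1, 0],
    [0, 0, 0, 0, 0, 0, 0],
  ],
)

```text
t: 15.9
eef_pos: [563.8, 36.5, 214.3]
tcp_rot: [3.142, 0.0, 3.13]
ft_force: [-0.6, 0.6, -3.8]
opening: 0.128
grip_force: 30.0
```

Request:
jog_arm(
  motion=[
    [0, 0, 0, 0, 0, -1, 0],
    [0, 0, 0, 0, 0, 0, 0],
  ],
)

```text
t: 16.15
eef_pos: [563.8, 36.5, 215.3]
tcp_rot: [3.142, 0.0, 3.13]
ft_force: [0.2, -0.4, -4.4]
opening: 0.124
grip_force: 30.0
```

Request:
jog_arm(
  motion=[
    [0, 0, 0, 0, 0, -1, 0],
    [0, 0, 0, 0, 0, 0, 0],
  ],
)

```text
t: 16.4
eef_pos: [563.8, 36.5, 216.3]
tcp_rot: [3.142, 0.0, 3.13]
ft_force: [-0.3, 0.6, -3.5]
opening: 0.129
grip_force: 30.0
```

```bash
python3 - <<'E'
from cell import env
from h import *
import pickle
r=env.read_camera("scene");s=env.state();print(s["t"],s["eef_pos"],s["ft_force"])
pickle.dump((r,s),open("v3.pkl","wb"))
a=pickle.load(open("v2.pkl","rb"))[0]["color"];b=r["color"]
o=np.hstack([cv2.resize(i[225:325,260:345,::-1],(400,470),interpolation=cv2.INTER_CUBIC) for i in(a,b)])
cv2.imwrite("pics/s3.png",o)
E
```

```text
16.45 [563.79862987  36.50271964 216.28148118] [-0.66464395  0.68872956 -4.27323718]
```

View pics/s3.png

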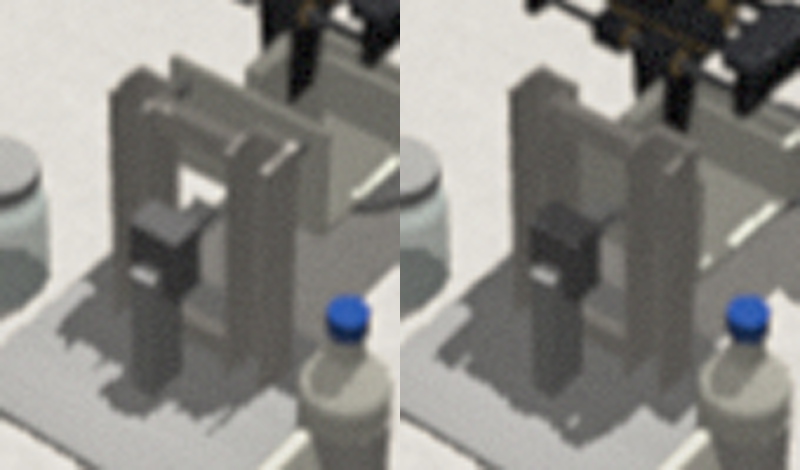

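The before/after crops show the plate now flat against the uprights, and the catch block at (565,240) looks fully out. I'll keep pulling gently to prove the lock.

Request:
jog_arm(
  motion=[
    [0, 0, 0, 0, 0, -1, 0],
    [0, 0, 0, 0, 0, 0, 0],
  ],
)

```text
t: 16.7
eef_pos: [563.8, 36.5, 216.8]
tcp_rot: [3.141, -0.001, 3.13]
ft_force: [2.9, 0.4, -10.8]
opening: 0.124
grip_force: 30.0
```

Request:
jog_arm(
  motion=[
    [0, 0, 0, 0, 0, -1, 0],
    [0, 0, 0, 0, 0, 0, 0],
  ],
)

```text
t: 16.95
eef_pos: [563.9, 36.5, 217.4]
tcp_rot: [3.141, -0.001, 3.13]
ft_force: [6.0, -0.4, -19.0]
opening: 0.122
grip_force: 30.0
```

Locked: it resists the upward pull with about 15 N. Now I lower it back, release and rise.

Request:
jog_arm(
  motion=[
    [0, 0, 0, 0, 0, 3, 0],
    [0, 0, 0, 0, 0, 3, 0],
    [0, 0, 0, 0, 0, 0, 0],
    [0, 0, 0, 0, 0, 0, 40],
    [0, 0, 0, 0, 0, 0, 40],
    [0, 0, 0, 0, 0, 0, 40],
    [0, 0, 0, 0, 0, -20, 40],
    [0, 0, 0, 0, 0, -40, 40],
    [0, 0, 0, 0, 0, -40, 40],
    [0, 0, 0, 0, 0, 0, 40],
  ],
)

```text
t: 18.2
eef_pos: [564.4, 36.5, 315.1]
tcp_rot: [-3.141, 0.005, 3.13]
ft_force: [0.1, -0.7, -0.2]
opening: 0.419
grip_force: 0.0
```

```bash
python3 - <<'E'
from cell import env
from h import *
import pickle
r=env.read_camera("wrist");s=env.state();print(s["t"],s["eef_pos"],s["tcp_rot"])
pickle.dump((r,s),open("w4.pkl","wb"));W=cloud(r)
def rep(n,x0,x1,y0,y1,z0,z1):
    m=(W[...,0]>x0)&(W[...,0]<x1)&(W[...,1]>y0)&(W[...,1]<y1)&(W[...,2]>z0)&(W[...,2]<z1); p=W[m]
    print(n,len(p), rect(p) if len(p)>5 else "",np.round(np.percentile(p,[2,50,98],axis=0),1).tolist() if len(p)>5 else "")
rep("rim",470,530,-60,130,110,140)
rep("rib",520,610,10,70,163,185)
rep("inpocket",490,514,-60,130,60,105)
rep("plate",590,620,-60,130,150,166)
cv2.imwrite("pics/w4.png",r["color"][:,:,::-1])
E
```

```text
18.25 [563.84670019  36.50048723 313.24218777] [-3.14157488e+00  2.42327712e-03  3.13029509e+00]
rim 2682 (array([501.1,  38.4]), array([120.2,  23.7]), 89.0, 2682) [[489.3, -20.3, 116.7], [499.1, 38.3, 119.1], [512.8, 96.9, 120.7]]
rib 1778 (array([564.9,  37.2]), array([11.8, 69. ]), 89.6, 1778) [[531.1, 31.5, 169.9], [563.1, 37.3, 172.2], [597.8, 43.1, 174.5]]
inpocket 2036 (array([502.2,  38.3]), array([110.6,  13.2]), 89.4, 2036) [[495.4, -16.6, 72.6], [502.3, 38.5, 74.4], [509.0, 93.4, 103.5]]
plate 1051 (array([609.5,  36.9]), array([120.3,  20.8]), 89.8, 1051) [[599.5, -22.3, 150.4], [601.6, 30.6, 158.7], [614.0, 95.9, 160.6]]
```

View pics/w4.png

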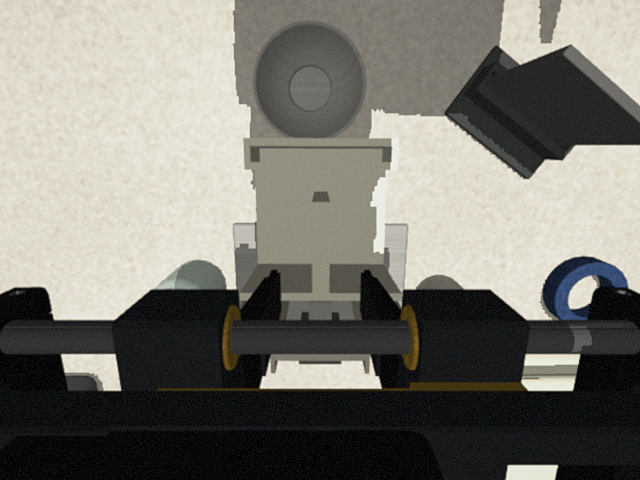

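Wrist view: the holder hangs in the stand with the pocket at rows 140–160, columns 245–392. It sags slightly forward, as the description says it will. Next I turn toward the rack, keeping clear of everything at this height.

Request:
jog_arm(
  motion=[
    [0, 0, 10.5, 0, 0, -2, 50],
    [0, 0, 10.5, 0, 0, -2, 50],
    [0, 0, 10.5, 0, 0, -2, 50],
    [0, 0, 10.5, 0, 0, 0, 50],
    [0, 0, 10.5, 0, 0, 0, 50],
    [0, 0, 10.5, 0, 0, 0, 50],
    [0, 0, 10.5, 0, 0, 0, 50],
    [0, 0, 10.5, 0, 0, 0, 50],
    [0, 0, 10.5, 0, 0, 0, 50],
    [0, 0, 10.5, 0, 0, 0, 50],
  ],
)

```text
t: 19.5
eef_pos: [563.5, 36.5, 316.7]
tcp_rot: [-3.139, 0.0, 1.292]
ft_force: [-0.1, -0.6, -0.2]
opening: 0.523
grip_force: 0.0
```

Request:
jog_arm(
  motion=[
    [0, 0, 10, 0, 0, 0, 50],
    [0, 0, 10, 0, 0, 0, 50],
    [0, 0, 0, 20, -50, 0, 50],
    [0, 0, 0, 20, -50, 0, 50],
    [0, 0, 0, 20, -50, 0, 50],
    [0, 0, 0, 20, -50, 0, 50],
    [0, 0, 0, 0, 0, 0, 50],
    [0, 0, 0, 0, 0, 0, 50],
  ],
)

```text
t: 20.5
eef_pos: [448.0, 217.9, 317.5]
tcp_rot: [-3.141, 0.001, 0.949]
ft_force: [0.1, -0.2, -0.9]
opening: 0.523
grip_force: 0.0
```

```bash
python3 - <<'E'
from cell import env
from h import *
import pickle
r=env.read_camera("wrist");s=env.state();print(s["t"],s["eef_pos"],s["tcp_rot"])
pickle.dump((r,s),open("w5.pkl","wb"));W=cloud(r)
def rep(n,x0,x1,y0,y1,z0,z1):
    m=(W[...,0]>x0)&(W[...,0]<x1)&(W[...,1]>y0)&(W[...,1]<y1)&(W[...,2]>z0)&(W[...,2]<z1); p=W[m]
    print(n,len(p), rect(p) if len(p)>5 else "",np.round(np.percentile(p,[2,50,98],axis=0),1).tolist() if len(p)>5 else "")
rep("boardtop",390,540,160,320,143,153)
rep("board",390,540,160,320,90,153)
rep("rackwall",390,540,160,320,30,45)
rep("slab",200,380,220,320,150,230)
print([x["location"] for x in env.recognise("wrist","board_center")])
E
```

```text
20.55 [448.27201494 217.47695548 317.63400159] [-3.14118216e+00  7.65317526e-04  9.48220290e-01]
boardtop 1420 (array([465.9, 239.1]), array([98.5,  7.4]), 54.3, 1420) [[438.0, 201.1, 147.1], [468.4, 242.6, 148.5], [494.2, 278.1, 149.9]]
board 1530 (array([465.6, 239.4]), array([98.5,  8.3]), 54.3, 1530) [[438.0, 201.2, 133.1], [467.9, 242.7, 148.4], [494.1, 278.0, 149.9]]
rackwall 1858 (array([466.9, 240.5]), array([113.2,  30. ]), 54.1, 1858) [[428.2, 192.2, 34.0], [470.7, 246.3, 40.5], [506.9, 289.7, 42.1]]
slab 1367 (array([285.9, 264.4]), array([138.5,  11.3]), 8.6, 1367) [[238.6, 251.6, 151.4], [350.0, 272.7, 190.5], [353.9, 279.5, 197.6]]
[[162.3, 269.0], [61.3, 150.1], [321.7, 202.3]]
```

Request:
jog_arm(
  motion=[
    [0, 0, 0, 28, 1.7, 20, 50],
    [0, 0, 0, 0, 0, 40, 50],
    [0, 0, 0, 0, 0, 30, 50],
    [0, 0, 0, 0, 0, 20, 50],
    [0, 0, 0, 0, 0, 11, 50],
    [0, 0, 0, 0, 0, 0, 50],
    [0, 0, 0, 0, 0, 0, 50],
  ],
)

```text
t: 21.48
eef_pos: [466.0, 239.7, 197.9]
tcp_rot: [3.141, -0.001, 0.948]
ft_force: [0.5, 0.1, 0.1]
opening: 0.529
grip_force: 0.0
```

Request:
jog_arm(
  motion=[
    [0, 0, 0, 0, 0, 0, 20],
    [0, 0, 0, 0, 0, 0, 0],
    [0, 0, 0, 0, 0, 0, 0],
    [0, 0, 0, 0, 0, 0, 0],
    [0, 0, 0, 0, 0, 0, 0],
    [0, 0, 0, 0, 0, 0, 0],
    [0, 0, 0, 0, 0, 0, 0],
  ],
)

```text
t: 22.35
eef_pos: [465.6, 239.8, 197.3]
tcp_rot: [3.142, -0.0, 0.949]
ft_force: [-0.1, 0.1, 0.5]
opening: 0.084
grip_force: 30.0
```

Request:
jog_arm(
  motion=[
    [0, 0, 0, 0, 0, -10, 0],
    [0, 0, 0, 0, 0, -30, 0],
    [0, 0, 0, 0, 0, -40, 0],
    [0, 0, -8.75, 0, 0, -40, 0],
    [0, 0, -8.75, 0, 0, -30, 0],
    [0, 0, -8.75, 0, 0, 0, 0],
    [0, 0, -8.75, 0, 0, 0, 0],
    [0, 0, 0, -40, 8, 0, 0],
    [0, 0, 0, -40, 8, 0, 0],
    [0, 0, 0, 0, 0, 0, 0],
  ],
)

```text
t: 23.6
eef_pos: [480.8, 157.8, 347.8]
tcp_rot: [3.141, 0.0, 1.557]
ft_force: [-1.4, 0.2, -1.1]
opening: 0.082
grip_force: 30.0
```

Request:
jog_arm(
  motion=[
    [0, 0, 0, -40, 7, 0, 0],
    [0, 0, 0, -40, 7, 0, 0],
    [0, 0, 0, -25, 5, 0, 0],
    [0, 0, 0, -15, 3, 0, 0],
    [0, 0, 0, 0, 0, 0, 0],
    [0, 0, 0, 0, 0, 0, 0],
    [0, 0, 0, 0, 0, 0, 0],
  ],
)

```text
t: 24.48
eef_pos: [501.2, 40.2, 347.3]
tcp_rot: [-3.142, -0.0, 1.561]
ft_force: [-0.7, 0.2, -0.5]
opening: 0.085
grip_force: 30.0
```

```bash
python3 - <<'E'
from cell import env
from h import *
import pickle
r=env.read_camera("wrist");s=env.state();print(s["t"],s["eef_pos"])
pickle.dump((r,s),open("w6.pkl","wb"));W=cloud(r)
def rep(n,x0,x1,y0,y1,z0,z1):
    m=(W[...,0]>x0)&(W[...,0]<x1)&(W[...,1]>y0)&(W[...,1]<y1)&(W[...,2]>z0)&(W[...,2]<z1); p=W[m]
    print(n,len(p),np.round(np.percentile(p,[2,50,98],axis=0),1).tolist() if len(p)>5 else "")
rep("rim",470,530,-60,130,108,132)
rep("board",470,530,-60,130,140,310)
for z in range(150,300,25): rep(z,470,530,60,130,z,z+25)
cv2.imwrite("pics/w6.png",r["color"][:,:,::-1])
E
```

```text
24.525 [501.20479459  40.13510491 347.29209501]
rim 1070 [[490.1, 3.5, 111.6], [495.7, 72.8, 118.9], [514.3, 98.4, 120.8]]
board 4088 [[494.5, 7.9, 214.4], [503.0, 54.1, 298.3], [511.3, 88.9, 306.5]]
150 18 [[500.3, 88.8, 159.5], [503.4, 89.1, 167.3], [506.5, 89.2, 171.2]]
175 35 [[499.6, 88.4, 177.6], [503.0, 89.0, 186.8], [507.1, 89.1, 197.9]]
200 49 [[499.8, 88.2, 200.9], [503.6, 88.9, 213.4], [506.9, 89.1, 224.6]]
225 68 [[499.5, 88.4, 225.6], [503.0, 88.8, 237.1], [506.9, 89.0, 247.2]]
250 104 [[499.6, 88.3, 250.8], [503.3, 88.8, 263.6], [507.0, 89.0, 274.6]]
275 1498 [[499.2, 60.6, 281.0], [503.1, 76.1, 298.4], [507.0, 88.8, 299.7]]
```

View pics/w6.png

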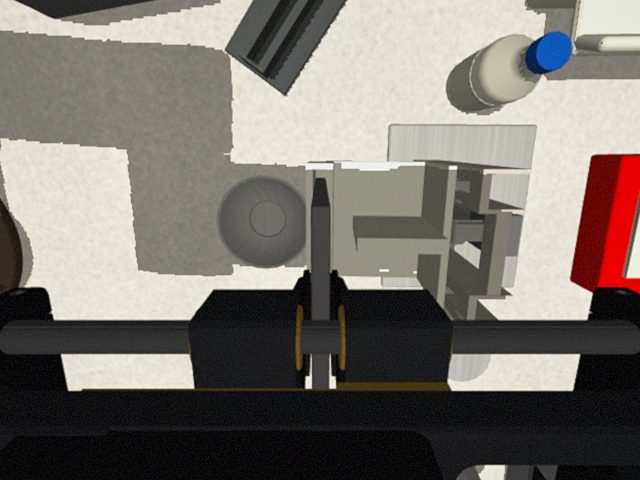

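The wrist view shows the board edge-on at column 320, above the pocket (columns 307–333). It is centred to within 1 mm. Lowering.

Request:
jog_arm(
  motion=[
    [0, 0, 0, -0.6, -0.6, 15, 0],
    [0, 0, 0, 0, 0, 12, 0],
    [0, 0, 0, 0, 0, 8, 0],
    [0, 0, 0, 0, 0, 5, 0],
    [0, 0, 0, 0, 0, 5, 0],
    [0, 0, 0, 0, 0, 5, 0],
    [0, 0, 0, 0, 0, 0, 0],
  ],
)

```text
t: 25.4
eef_pos: [500.6, 38.8, 297.0]
tcp_rot: [-3.141, -0.0, 1.56]
ft_force: [1.0, 0.5, -1.4]
opening: 0.08
grip_force: 30.0
```

Request:
jog_arm(
  motion=[
    [0, 0, 0, 0, 0, 4, 0],
    [0, 0, 0, 0, 0, 4, 0],
    [0, 0, 0, 0, 0, 4, 0],
    [0, 0, 0, 0, 0, 0, 0],
  ],
)

```text
t: 25.9
eef_pos: [500.6, 38.8, 284.9]
tcp_rot: [-3.141, -0.0, 1.56]
ft_force: [0.1, 0.2, -1.4]
opening: 0.081
grip_force: 30.0
```

Request:
jog_arm(
  motion=[
    [0, 0, 0, 0, 0, 4, 0],
    [0, 0, 0, 0, 0, 4, 0],
    [0, 0, 0, 0, 0, 4, 0],
    [0, 0, 0, 0, 0, 2, 0],
    [0, 0, 0, 0, 0, 0, 0],
  ],
)

```text
t: 26.52
eef_pos: [500.7, 38.8, 271.1]
tcp_rot: [-3.141, -0.0, 1.56]
ft_force: [1.0, 0.7, -0.6]
opening: 0.085
grip_force: 30.0
```

Request:
jog_arm(
  motion=[
    [0, 0, 0, 0, 0, 2, 0],
    [0, 0, 0, 0, 0, 1, 0],
    [0, 0, 0, 0, 0, 1, 0],
    [0, 0, 0, 0, 0, 0, 0],
  ],
)

```text
t: 27.02
eef_pos: [500.7, 38.8, 267.2]
tcp_rot: [-3.141, -0.0, 1.56]
ft_force: [0.4, 0.4, -0.5]
opening: 0.083
grip_force: 30.0
```

Request:
jog_arm(
  motion=[
    [0, 0, 0, 0, 0, 1, 0],
    [0, 0, 0, 0, 0, 1, 0],
    [0, 0, 0, 0, 0, 1, 0],
    [0, 0, 0, 0, 0, 0, 0],
  ],
)

```text
t: 27.52
eef_pos: [500.7, 38.9, 264.2]
tcp_rot: [-3.141, -0.0, 1.56]
ft_force: [-0.3, 0.4, -1.2]
opening: 0.084
grip_force: 30.0
```

Request:
jog_arm(
  motion=[
    [0, 0, 0, 0, 0, 1, 0],
    [0, 0, 0, 0, 0, 1, 0],
    [0, 0, 0, 0, 0, 0, 0],
  ],
)

```text
t: 27.9
eef_pos: [500.8, 38.8, 262.6]
tcp_rot: [3.141, -0.0, 1.56]
ft_force: [-0.4, 0.9, 3.3]
opening: 0.081
grip_force: 30.0
```

Bottom reached. Releasing and retreating straight up.

Request:
jog_arm(
  motion=[
    [0, 0, 0, 0, 0, 0, 30],
    [0, 0, 0, 0, 0, 0, 30],
    [0, 0, 0, 0, 0, 0, 30],
    [0, 0, 0, 0, 0, -10, 30],
    [0, 0, 0, 0, 0, -30, 30],
    [0, 0, 0, 0, 0, -40, 30],
    [0, 0, 0, 0, 0, -40, 30],
    [0, 0, 0, 0, 0, 0, 30],
    [0, 0, 0, 0, 0, 0, 30],
  ],
)

```text
t: 29.02
eef_pos: [500.4, 38.8, 382.0]
tcp_rot: [-3.141, -0.0, 1.56]
ft_force: [0.1, -0.2, -0.7]
opening: 0.315
grip_force: 0.0
```

```bash
python3 - <<'E'
from cell import env
from h import *
import pickle
r=env.read_camera("wrist");c=env.read_camera("scene");s=env.state();print(s["t"],s["eef_pos"],s["ft_force"])
W=cloud(r)
def rep(n,x0,x1,y0,y1,z0,z1):
    m=(W[...,0]>x0)&(W[...,0]<x1)&(W[...,1]>y0)&(W[...,1]<y1)&(W[...,2]>z0)&(W[...,2]<z1); p=W[m]
    print(n,len(p),np.round(np.percentile(p,[2,50,98],axis=0),1).tolist() if len(p)>5 else "")
rep("boardtop",460,530,-60,130,205,225)
for z in range(120,210,20): rep(z,470,530,75,130,z,z+20)
rep("rim",470,530,-60,130,108,124)
rep("rib",528,610,10,70,160,180)
a=cv2.resize(c["color"][200:330,230:370,::-1],(400,371),interpolation=3);b=cv2.resize(r["color"][:,:,::-1],(400,300))
o=np.zeros((371,800,3),np.uint8);o[:,:400]=a;o[:300,400:]=b;cv2.imwrite("pics/end.png",o)
E
```

```text
29.125 [500.43006561  38.82069594 381.34300021] [-0.40774149 -0.3554879   0.26318956]
boardtop 1422 [[490.1, -9.5, 211.8], [494.2, 41.2, 213.6], [498.3, 86.4, 214.9]]
120 61 [[496.8, 76.0, 120.0], [504.0, 87.5, 122.9], [513.7, 97.7, 139.6]]
140 30 [[495.6, 76.0, 140.0], [502.1, 84.1, 152.4], [503.0, 87.9, 156.2]]
160 38 [[494.4, 76.0, 162.9], [500.5, 87.2, 168.5], [501.3, 87.9, 180.0]]
180 46 [[493.4, 75.8, 180.5], [499.8, 85.5, 191.0], [500.5, 87.8, 197.2]]
200 236 [[490.5, 75.5, 202.3], [494.9, 82.0, 213.5], [499.2, 87.7, 214.8]]
rim 1025 [[491.4, -19.2, 109.7], [509.6, 50.9, 119.2], [513.8, 98.3, 122.8]]
rib 1357 [[532.1, 31.4, 160.4], [567.1, 38.8, 171.8], [602.9, 44.2, 174.4]]
```

View pics/end.png

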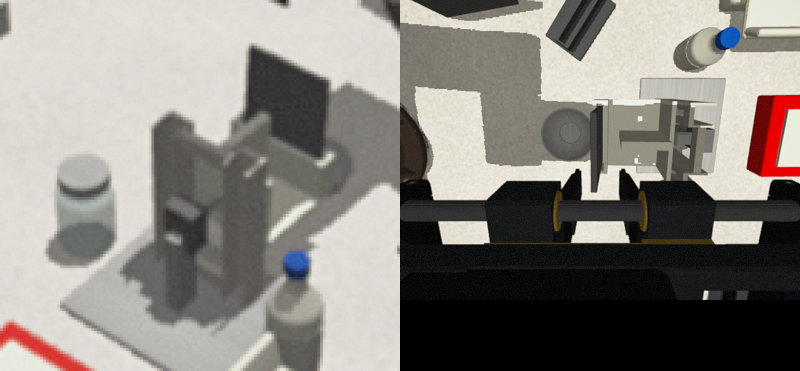

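The final view shows the board standing in the pocket with a slight lean of about 0.08 rad. The holder is home, the gripper is clear and the bystanders are untouched. Handing in.

```bash
python3 -c "
from cell import env
print(env.job_done())"
```

```text
the job is handed in; nothing more can be done
None
```

The job is handed in: the holder hangs locked in the upper slots (it resisted an upward pull of about 15 N) and the board stands on the bottom of its pocket with the gripper clear, at about 29 s of the 70 s allowed; the hand-in returned no verdict.

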